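# Clear the pile off the reagent carton

## Robot

A 6-joint arm with a two-finger parallel gripper is mounted at the origin on a cart in front of the work surface, level with it; the furniture and walls round the work are solid. World frame = base frame: x ahead of the robot, y to its left, z up, the work surface at z = 0. Lengths are in m, angles in rad, forces in N, time in s.
With the tool pointing down it reaches from about 0.35 to 0.975 m from the base axis. Payload 4.9 kg.
Tool frame: the origin (TCP) lies on the mounting face of the last link; the fingertips stand 173 mm ahead of it and the grasp point (between the pads) lies 155 mm ahead of it; z points along the fingers, y is the direction in which the jaws open and shut (so a half turn about z gives the same grasp; the last joint's range is limited). The gripper opens to 85 mm and grips with 20 to 120 N. Pads are 22 mm wide; open, the fingers measure 114 mm over their backs; the gripper's body (76 mm by 85 mm) begins 54 mm behind the grasp point. The pads swing forward as they close: fully open they stand 13 mm farther back than shut.
Start: joints at [0.987, 0.053, 1.613, -0, 1.476, -0.119], TCP at [0.28, 0.559, 0.405] pointing down, gripper open.
Joint ranges: [-3.01, 3.01], [-1.01, 2.22], [0.06, 2.58], [-1.02, 4.17], [0.09, 2.62], [-3.14, 3.14]. Speed limits (rad/s): [2.57, 2.57, 3.14, 3.14, 3.14, 3.14].

## Interface

Orientations are given as a unit quaternion [w, x, y, z].
In Python, from plant import manip gives the robot as it stands.
- The arm moves only by the tool play_rows, never from a script. Its argument "increments" is a list of rows, each an object with "offset": the shift along the tool's x, y, z in mm, a list of three; "twist": the turn about the tool's z in rad; "grip": the opening, from 0 (shut) to 1 (fully open). In form: [{"offset": [dx, dy, dz], "twist": twist, "grip": grip}, ...]. A call has 1 to 5 rows; each row is the pose to reach, as a shift and turn from the pose commanded when the call began, along the tool's axes at that moment; what a row does not reach only later rows make up. A row lasts 1/12 s, in which the tool goes at most 41.7 mm and 7.16 degrees, less where a joint would pass 70% of its speed; a pose out of reach is approached as far as the arm can. A call with a gripper value outside its range is refused whole. The fingers move at their own pace and stop on an object; the grip force is fixed at half the most. Time passes only in rows, so rows that repeat a pose let the fingers close. It gives the time, the measured TCP pose, the force and the opening at its end, in the units of the state.
- manip.state(): the state, without advancing time (a new reading comes with each control period).
- manip.grab_frame(name): name is "scene" or "top" or "wrist"; returns the picture (480x640x3 uint8, blue, green, red); there is no depth.
- manip.get_calibration(name): a dict with "fx", "fy", "cx", "cy" (pixels), "T" (4x4, takes a point from camera to world coordinates). Camera axes: x right, y down, z forward; pixel columns grow to the right and rows downward; lengths in m; the calibration is good to about 2 mm. A picture is of the moment at which its call begins: read the wrist's pose just before it. get_calibration takes no time and is no camera call; for the wrist camera it gives the pose at the moment of the call.
- manip.job_done(): hands the job in, once; it reports no verdict.
Trained networks look in the newest picture that a camera, given by its name, has taken for a name from the list of things; names that differ only in an ending like _2 or _b are one class to them, and where a whole thing is asked for, a point or a joint stands for the part that bears it (a point fixed in the world has none). Each returns a list of dicts, best first, with "p" (0 to 1); they miss things now and then, are a little off and sometimes report something else, mostly with a low value. They report only what shows in the picture. A call takes as long as a camera call. They do not tell look-alikes from the thing itself.
- manip.boxes_of(query, camera): "xyz" ([x, y, z] in m, in the coordinates of the camera as it stood for that picture, good to about 4 mm: the middle of the surface that is visible of it).
- manip.tip_of(query, camera): "xyz" ([x, y, z] in m, in the coordinates of the camera as it stood for that picture, good to about 4 mm: a listed point, or the origin of a listed thing).
The state is a dict: "time": time; "joint_pos": joint angles; "joint_vel": joint speeds; "joint_efforts": joint torques, N m; "tool_pos": TCP position; "tool_rot": TCP orientation; "contact_force": force on the tool from outside, world axes, zero at the start; "ft_torque": the same for the moment, N m; "gripper_width": opening from 0.0 (shut) to 1.0 (fully open).
Only numpy, scipy, OpenCV 4.12 (cv2) and the standard library are available. Lean on these libraries where they do the work, as an engineer would, in place of code of your own. Each camera call takes 0.05 s, during which the arm holds its last target. There are 200 camera calls.

## Task

Take the pile on the bench apart and set each thing in its own place: the small bottle upright in the round holder, the angle bracket level on the dark metal stand with the heel under its foot down in the stand's groove, the drilled metal block flat in the small corner nest, and the carton flat in the long corner tray. Once you have let go of the bracket on its stand, press lightly down on its top with the fingers to feel that it does not rock. Do not shift the tip box or the timer.

Things in the scene. Friction and masses are not known exactly. Their poses are not given: they have to be found in the camera images.
- bottle_center (a point): Small white reagent bottle with a red cap, 42 mm across, 77 tall; straight body up to about 55, cap 30 across over the top 13. Stands on one end of the carton. Point: on its axis half-way up, 38.5 mm above its underside; z up.
- bracket_center (a point): Grey cast angle bracket on top of the block. Wall 12 (x) x 48 (y) mm rises 50 above a foot 10 thick, 48 wide, x -37 to +35 from mid-wall. Heel under the foot at x -37 to -25 sticks 10 down (rocks on a flat); it hangs beside the block. Bolt holes mark the foot's heel side, low gussets (7 mm) the other. Point: mid-wall, 35 above foot's underside, 25 below wall top; z up. Grip across the wall.
- block_center (a point): Drilled aluminium heating block, 58 mm (x) by 80 mm (y) by 34 mm tall, six blind holes in its top. It lies flat on the carton's top, at the end away from the bottle, under the bracket. Point: its centre, 17 mm above its underside; z up. Best gripped across the 58 mm.
- carton_center (a point): Flat carton with a blue-green top, 66 mm (x) by 190 mm (y) by 26 mm tall, lying on the bench at the bottom of the pile. Point: its centre, 13 mm above its underside; z up. Best gripped across the 66 mm.
- holder_floor (a point): Round grey bottle holder, fixed: a ring of 68 mm outside and 58 mm inside diameter, 18 mm tall over all. Point: centre of its inner floor, 4 mm above the bench.
- stand_seat (a point): Dark metal stand for the bracket, fixed, 98 (x) x 62 (y) x 16 mm. Flat land at x -19 to +43 from this point; groove along y, 12 deep, at x -43 to -19; rail at x -55 to -43. Seated: bracket's foot on the land, heel in the groove, mid-wall over this point, x and y axes along the stand's. Point: on the land's top, 16 above the bench; z up.
- nest_floor (a point): Small grey corner nest for the block, fixed: a plate 82 mm (x) by 104 mm (y), 5 mm thick, with four corner angles 13 mm tall above it (legs 20 mm long, 4 mm thick), 74 by 96 mm between them; open in the middle of every side. Point: centre of the plate's top, 5 mm above the bench; x along the short side, y along the long side.
- tray_floor (a point): Long grey corner tray for the carton, fixed: a plate 90 mm (x) by 214 mm (y), 5 mm thick, with four corner angles 13 mm tall above it (legs 35 mm along y, 30 mm along x, 4 mm thick), 82 by 206 mm between them; open in the middle of every side. Point: centre of the plate's top, 5 mm above the bench; x along the short side, y along the long side.
- tip_box: Blue pipette-tip box with a clear lid, 94 by 122 mm, 76 mm tall, loose bystander at the left. Origin: centre of its underside.
- timer: Small white bench timer, 72 by 64 mm, 18 mm tall, loose bystander at the right. Origin: centre of its underside.
Not all that is in view belongs to the job. What is shaped like the part that bears bracket_center but purple is not meant.

How it is judged:
By the outcome, as a careful person would: the job done as asked, in the order asked, and still so for the second after the job is handed in, with the robot touching nothing.
It also fails if it takes over 122 s, if anything falls off the work surface, if the arm or the gripper's body presses on something with over 40 N, if the wrist force passes 120 N, or if a joint passes its speed limit or range.

## Working session

There is one attempt and no reset: what is moved stays moved. The work goes in short steps, Python scripts to look and compute and a tool call to move; the robot and the scene stay as the last step left them, time stands still between calls to the robot, and variables do not carry over. Pictures are saved under pics/ and viewed, about 12 in all and at most 16, crops included, and the job is handed in when it is done.

Besides the shell and the picture viewer there is one more tool, called as name(argument=value, ...) on one line, values as JSON. play_rows: Moves the arm, as the interface text tells. Its arguments: {"type":"object","properties":{"increments":{"type":"array"}},"required":["increments"]}

```bash
ls; mkdir -p pics; cat > h.py <<'E'
import numpy as np, cv2
from plant import manip
from scipy.spatial.transform import Rotation as R
def snap(cam,fn=None):
    T=manip.get_calibration(cam); im=manip.grab_frame(cam)
    if fn: cv2.imwrite('pics/'+fn,im)
    return im,T
def find(cam,q,C,f='tip_of',n=3):
    T=np.array(C['T']); out=[]
    for d in getattr(manip,f)(q,cam)[:n]:
        c=np.array(d['xyz']); w=T[:3,:3]@c+T[:3,3]
        px=(C['fx']*c[0]/c[2]+C['cx'],C['fy']*c[1]/c[2]+C['cy'])
        out.append((round(d['p'],2),w.round(4),np.round(px)))
    return out
E
python3 - <<'E'
from h import *
a,C=snap('scene','s1.png'); b,D=snap('top','t1.png')
s=manip.state(); print(s['time'],s['tool_pos'],s['tool_rot'],s['contact_force'],s['gripper_width'])
for q in 'bottle_center bracket_center block_center carton_center holder_floor stand_seat nest_floor tray_floor tip_box timer'.split():
    print(q); 
    for cam,K in (('scene',C),('top',D)):
        for o in find(cam,q,K): print('  ',cam,*o)
E
```

```text
pics
0.1 [0.28001956 0.55849228 0.4035595 ] [-3.32492033e-04  2.30301487e-01  9.73118859e-01 -8.95081785e-04] [ 0.02137277 -0.39090129 -0.75878738] 0.9975279665840651
bottle_center
   scene 0.65 [0.4467 0.1859 0.0634] [251. 246.]
   top 0.78 [0.4458 0.1913 0.0665] [253. 280.]
bracket_center
   scene 0.96 [0.4361 0.0787 0.0944] [280. 252.]
   scene 0.57 [ 0.5367 -0.3531  0.0232] [448. 316.]
   scene 0.44 [ 0.6117 -0.0445  0.0021] [356. 262.]
   top 0.58 [0.4384 0.0801 0.0922] [291. 282.]
   top 0.54 [ 0.5355 -0.3552  0.0226] [439. 253.]
block_center
   scene 0.79 [0.4449 0.0872 0.0442] [280. 265.]
   top 0.8 [0.4448 0.0834 0.0396] [291. 282.]
carton_center
   scene 0.58 [0.4514 0.1332 0.0126] [269. 266.]
holder_floor
   scene 0.66 [ 0.6083 -0.2206  0.0059] [412. 285.]
   top 0.56 [ 0.6127 -0.2222 -0.0015] [393. 229.]
stand_seat
   scene 0.97 [0.587 0.102 0.017] [307. 244.]
   top 0.61 [0.5863 0.1026 0.0147] [286. 236.]
nest_floor
   scene 0.89 [ 0.6075 -0.0427  0.0055] [354. 262.]
   top 0.9 [ 0.6117 -0.0431  0.0042] [334. 229.]
   top 0.39 [ 0.6108 -0.2223  0.0015] [393. 230.]
tray_floor
   scene 0.66 [ 0.4458 -0.1719  0.0092] [364. 312.]
   top 0.61 [ 0.4467 -0.1689  0.0047] [376. 283.]
tip_box
   scene 0.67 [0.4241 0.3862 0.0008] [194. 243.]
   top 0.77 [ 0.4225  0.3886 -0.0006] [189. 291.]
timer
   scene 0.56 [ 4.161e-01 -3.913e-01 -1.000e-04] [439. 360.]
   top 0.75 [ 4.149e-01 -3.890e-01 -1.000e-04] [450. 294.]
   top 0.57 [ 0.4495 -0.1685  0.0036] [376. 282.]
```

```bash
python3 - <<'E'
import cv2
a=cv2.imread('pics/s1.png')[190:420,150:510]; b=cv2.imread('pics/t1.png')[190:340,150:510]
cv2.imwrite('pics/s1c.png',cv2.resize(a,None,fx=2.2,fy=2.2,interpolation=2)); cv2.imwrite('pics/t1c.png',cv2.resize(b,None,fx=2.2,fy=2.2,interpolation=2))
E
```

```text
(no output)
```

View pics/s1c.png

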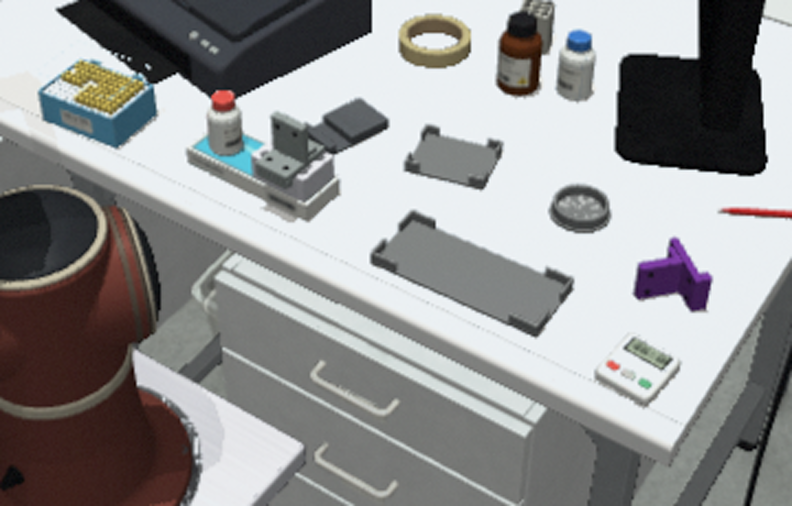

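View pics/t1c.png

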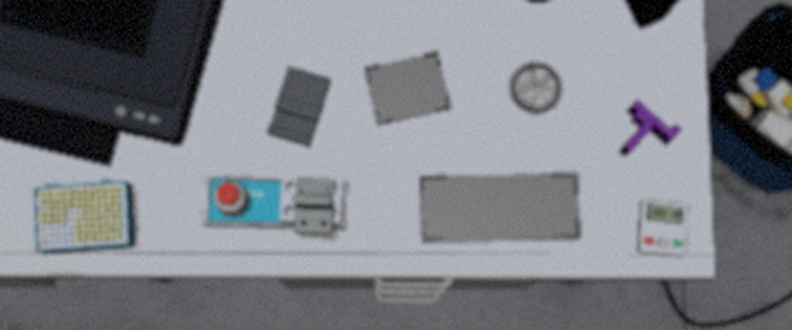

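The grey bracket in the pile is at scene (283,250). Its look-alike is the purple one at (455,315). The pile's bottle has a red cap at (251,240), against a brown bottle at (386,215) and a blue-capped one at (412,220). The description picks the pile items; I'll confirm that with the wrist camera.

```bash
cat >> h.py <<'E'
def go(p,yaw,s=None):
    """TCP target p, jaw (tool y) yaw in deg -> offset mm in tool axes, twist rad"""
    s=s or manip.state(); w,x,y,z=s['tool_rot']; M=R.from_quat([x,y,z,w]).as_matrix()
    o=M.T@(np.array(p)-s['tool_pos'])*1000
    cy=np.degrees(np.arctan2(M[1,1],M[0,1])); d=(yaw-cy+90)%180-90
    print('t%.2f'%s['time'],'cur',np.round(s['tool_pos'],4),'yaw %.1f'%cy,'F',np.round(s['contact_force'],1),'g %.3f'%s['gripper_width'],'j6 %.2f'%s['joint_pos'][5])
    print('  offset',o.round(1),'twist %.3f (%.1f deg)'%(-np.radians(d),d),'rows',max(np.linalg.norm(o)/41.7,abs(d)/7.16).round(1))
E
python3 - <<'E'
from h import *
C=manip.get_calibration('wrist'); s=manip.state(); print(C)
w,x,y,z=s['tool_rot'];M=np.eye(4);M[:3,:3]=R.from_quat([x,y,z,w]).as_matrix();M[:3,3]=s['tool_pos'];print((np.linalg.inv(M)@C['T']).round(3))
go([0.44,0.13,0.40],90)
E
```

```text
{'fx': 371.0977422215053, 'fy': 371.0977422215053, 'cx': 321.05890473135184, 'cy': 239.88744981852687, 'T': array([[ 4.48409981e-01,  8.58913498e-01,  2.47378438e-01,
         2.18166051e-01],
       [ 8.93827949e-01, -4.30803244e-01, -1.24419301e-01,
         5.90236221e-01],
       [-2.93983325e-04,  2.76904619e-01, -9.60897365e-01,
         3.75024231e-01],
       [ 0.00000000e+00,  0.00000000e+00,  0.00000000e+00,
         1.00000000e+00]])}
[[-0.    -0.961 -0.277  0.07 ]
 [ 1.    -0.    -0.     0.   ]
 [ 0.    -0.277  0.961  0.03 ]
 [ 0.     0.     0.     1.   ]]
t1.10 cur [0.2802 0.5587 0.4047] yaw 63.4 F [-0.3  0.1  0.3] g 1.002 j6 -0.12
  offset [-335.  -311.5    4.7] twist -0.465 (26.6 deg) rows 11.0
```

play_rows(increments=[{"offset": [-36,-30,0],"twist": 0.1,"grip": 1},{"offset": [-72,-60,0],"twist": 0.2,"grip": 1},{"offset": [-108,-90,0],"twist": 0.3,"grip": 1},{"offset": [-144,-120,0],"twist": 0.4,"grip": 1},{"offset": [-180,-149,0],"twist": 0.5,"grip": 1}])

```text
time: 1.52
tool_pos: [0.364, 0.3662, 0.4048]
tool_rot: [0.0, 0.466, 0.885, 0.0]
contact_force: [0.8, -0.1, -0.3]
gripper_width: 1.002
```

```bash
python3 - <<'E'
from h import *
go([0.47,0.13,0.42],0)
E
```

```text
t1.52 cur [0.364  0.3662 0.4048] yaw 34.5 F [ 0.8 -0.1 -0.3] g 1.002 j6 0.04
  offset [-254.7  -46.4  -15.2] twist 0.602 (-34.5 deg) rows 6.2
```

play_rows(increments=[{"offset": [-40,-7,-3],"twist": 0.12,"grip": 1},{"offset": [-80,-15,-6],"twist": 0.24,"grip": 1},{"offset": [-120,-23,-9],"twist": 0.36,"grip": 1},{"offset": [-160,-31,-12],"twist": 0.48,"grip": 1},{"offset": [-195,-38,-15],"twist": 0.6,"grip": 1}])

```text
time: 1.93
tool_pos: [0.444, 0.1837, 0.4202]
tool_rot: [0.0, 0.707, 0.707, 0.0]
contact_force: [1.2, 0.4, -0.2]
gripper_width: 1.002
```

play_rows(increments=[{"offset": [-25,10,0],"twist": 0,"grip": 1},{"offset": [-25,10,0],"twist": 0,"grip": 1},{"offset": [-25,10,0],"twist": 0,"grip": 1}])

```text
time: 2.18
tool_pos: [0.4542, 0.16, 0.4198]
tool_rot: [-0.0, 0.706, 0.708, 0.0]
contact_force: [0.7, -0.2, -0.3]
gripper_width: 0.998
```

```bash
python3 - <<'E'
from h import *
go([0.47,0.13,0.42],0)
a,C=snap('wrist','w1.png')
for q in 'bottle_center bracket_center block_center carton_center holder_floor stand_seat nest_floor tray_floor'.split():
    print(q,find('wrist',q,C,n=2))
E
```

```text
t2.18 cur [0.4542 0.16   0.4198] yaw 0.2 F [ 0.7 -0.2 -0.3] g 0.998 j6 0.18
  offset [-30.1  15.7  -0.2] twist 0.003 (-0.2 deg) rows 0.8
bottle_center [(0.6, array([0.4487, 0.1878, 0.0662]), array([314., 184.]))]
bracket_center [(0.68, array([0.4407, 0.0761, 0.0978]), array([304., 317.]))]
block_center [(0.89, array([0.45  , 0.0823, 0.0442]), array([316., 286.]))]
carton_center [(0.7, array([0.4454, 0.1289, 0.0108]), array([312., 233.])), (0.68, array([ 0.6083, -0.0487,  0.0021]), array([447., 373.]))]
holder_floor []
stand_seat []
nest_floor [(0.85, array([ 0.6067, -0.0484,  0.0027]), array([446., 373.]))]
tray_floor []
```

View pics/w1.png

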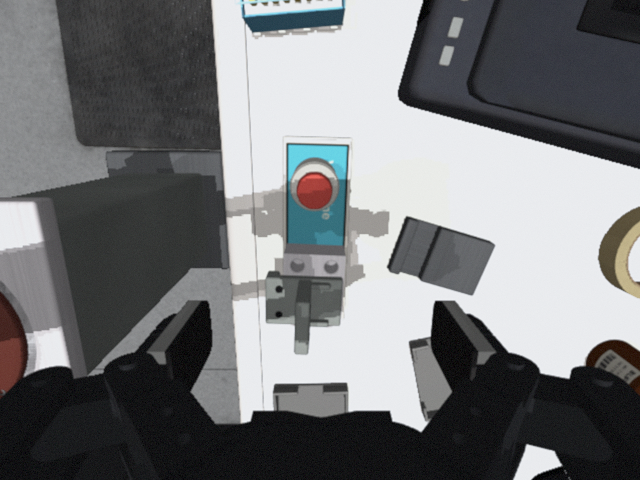

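The wrist view shows the carton with its cyan top at (285–350,137–300). The red-capped bottle is at (314,188), and the grey bracket is at (303,300) with bolt holes to the left, heel side near the robot. The stand is at (440,255), groove to the left and turned about -16°. Next I'll measure and grasp the bottle.

```bash
cat >> h.py <<'E'
def ortho(im,C,z,x0,x1,y0,y1,s=1):
    """s px/mm; column=(x-x0), row=(y1-y)"""
    T=np.array(C['T']); K=np.array([[C['fx'],0,C['cx']],[0,C['fy'],C['cy']],[0,0,1]])
    P=K@np.linalg.inv(T)[:3]; H=np.column_stack([P[:,0],P[:,1],P[:,2]*z+P[:,3]])
    A=np.array([[1e-3/s,0,x0],[0,-1e-3/s,y1],[0,0,1]])
    return cv2.warpPerspective(im,np.linalg.inv(H@A),(int((x1-x0)*1000*s),int((y1-y0)*1000*s)))
def rect(mask,x0,y1,s=1):
    c,_=cv2.findContours(mask.astype(np.uint8),cv2.RETR_EXTERNAL,cv2.CHAIN_APPROX_NONE)
    c=max(c,key=cv2.contourArea); (u,v),(w,h),a=cv2.minAreaRect(c)
    return 'c(%.4f %.4f) size %.1f x %.1f yaw %.1f'%(x0+u/1000/s,y1-v/1000/s,w/s,h/s,-a)
E
python3 - <<'E'
from h import *
im=cv2.imread('pics/w1.png'); C=manip.get_calibration('wrist')
r=ortho(im,C,.103,.38,.52,.12,.26,2).astype(int); b,g,rr=r[...,0],r[...,1],r[...,2]
print('cap',rect((rr>110)&(g<100)&(b<100),.38,.26,2))
r=ortho(im,C,.026,.38,.52,.04,.26,2).astype(int); b,g,rr=r[...,0],r[...,1],r[...,2]
print('cyan',rect((b>rr+60)&(g>rr+40),.38,.26,2))
r=ortho(im,C,.016,.5,.68,.02,.18,2); print('stand',rect(r.max(2)<115,.5,.18,2))
go([.449,.188,.22],0)
E
```

```text
cap c(0.4487 0.1888) size 28.5 x 27.5 yaw -90.0
cyan c(0.4492 0.1721) size 56.7 x 98.4 yaw -1.4
stand c(0.5807 0.1070) size 100.2 x 62.2 yaw -16.3
t2.63 cur [0.4536 0.1617 0.4197] yaw 0.4 F [-0.5 -1.   0.7] g 1.001 j6 0.18
  offset [ 26.4  -4.4 199.7] twist 0.007 (-0.4 deg) rows 4.8
```

play_rows(increments=[{"offset": [20,-4,35],"twist": 0,"grip": 1},{"offset": [27,-5,75],"twist": 0,"grip": 1},{"offset": [27,-5,115],"twist": 0,"grip": 1},{"offset": [27,-5,155],"twist": 0,"grip": 1},{"offset": [27,-5,190],"twist": 0,"grip": 1}])

```text
time: 3.05
tool_pos: [0.4478, 0.1884, 0.2273]
tool_rot: [-0.0, 0.705, 0.71, -0.0]
contact_force: [0.3, -0.6, -0.2]
gripper_width: 0.998
```

play_rows(increments=[{"offset": [0,0,13],"twist": 0,"grip": 1},{"offset": [0,0,13],"twist": 0,"grip": 1},{"offset": [0,0,13],"twist": 0,"grip": 1}])

```text
time: 3.3
tool_pos: [0.4485, 0.1882, 0.2162]
tool_rot: [-0.0, 0.705, 0.709, -0.001]
contact_force: [-0.1, 1.2, 0.9]
gripper_width: 1.0
```

play_rows(increments=[{"offset": [0,0,0],"twist": 0,"grip": 0.3},{"offset": [0,0,0],"twist": 0,"grip": 0.3},{"offset": [0,0,0],"twist": 0,"grip": 0.3},{"offset": [0,0,0],"twist": 0,"grip": 0.3},{"offset": [0,0,0],"twist": 0,"grip": 0.3}])

```text
time: 3.72
tool_pos: [0.4495, 0.1882, 0.2188]
tool_rot: [0.001, 0.705, 0.709, 0.001]
contact_force: [-1.4, 0.3, 5.6]
gripper_width: 0.468
```

play_rows(increments=[{"offset": [0,0,0],"twist": 0,"grip": 0.3},{"offset": [0,0,0],"twist": 0,"grip": 0.3},{"offset": [0,0,0],"twist": 0,"grip": 0.3}])

```text
time: 3.97
tool_pos: [0.4495, 0.1882, 0.2188]
tool_rot: [0.001, 0.705, 0.709, 0.001]
contact_force: [-1.8, -1.2, 5.8]
gripper_width: 0.47
```

play_rows(increments=[{"offset": [0,0,-12],"twist": 0,"grip": 0.3},{"offset": [0,0,-37],"twist": 0,"grip": 0.3},{"offset": [0,0,-75],"twist": 0,"grip": 0.3},{"offset": [0,0,-110],"twist": 0,"grip": 0.3},{"offset": [-20,10,-140],"twist": 0,"grip": 0.3}])

```text
time: 4.38
tool_pos: [0.4578, 0.1695, 0.3601]
tool_rot: [-0.0, 0.704, 0.71, 0.001]
contact_force: [1.6, -0.1, -1.5]
gripper_width: 0.465
```

play_rows(increments=[{"offset": [-32,14,0],"twist": 0,"grip": 0.3},{"offset": [-66,28,0],"twist": 0,"grip": 0.3},{"offset": [-102,42,0],"twist": 0,"grip": 0.3},{"offset": [-138,56,0],"twist": 0,"grip": 0.3},{"offset": [-174,70,0],"twist": 0,"grip": 0.3}])

```text
time: 4.8
tool_pos: [0.53, -0.0072, 0.358]
tool_rot: [0.001, 0.705, 0.709, 0.001]
contact_force: [0.8, 0.4, -1.3]
gripper_width: 0.469
```

play_rows(increments=[{"offset": [-34,14,0],"twist": 0,"grip": 0.3},{"offset": [-60,24,0],"twist": 0,"grip": 0.3},{"offset": [-75,30,0],"twist": 0,"grip": 0.3},{"offset": [-75,30,0],"twist": 0,"grip": 0.3}])

```text
time: 5.13
tool_pos: [0.5609, -0.0828, 0.3575]
tool_rot: [0.001, 0.706, 0.708, 0.0]
contact_force: [-0.3, -0.1, -0.2]
gripper_width: 0.469
```

```bash
python3 - <<'E'
from h import *
go([0.61,-.2215,0.30],0)
a,C=snap('wrist','w2.png')
for q in 'holder_floor stand_seat nest_floor tray_floor bottle_center'.split():
    print(q,find('wrist',q,C,n=2))
E
```

```text
t5.13 cur [ 0.5609 -0.0828  0.3575] yaw 0.1 F [-0.3 -0.1 -0.2] g 0.469 j6 -0.28
  offset [-138.8   48.7   57.7] twist 0.003 (-0.1 deg) rows 3.8
holder_floor [(0.71, array([ 6.069e-01, -4.470e-02,  6.000e-04]), array([373., 171.]))]
stand_seat []
nest_floor [(0.92, array([ 0.6066, -0.0445,  0.0025]), array([373., 171.]))]
tray_floor [(0.74, array([ 0.4462, -0.1708,  0.004 ]), array([200., 305.]))]
bottle_center [(0.62, array([ 0.5582, -0.0835,  0.2016]), array([312., 327.]))]
```

View pics/w2.png

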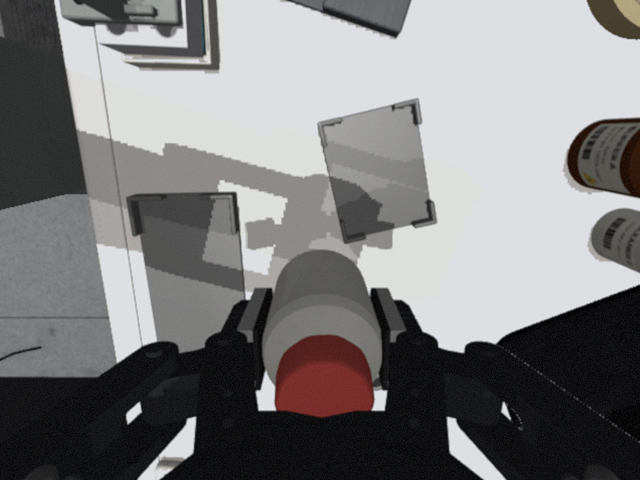

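play_rows(increments=[{"offset": [-28,10,0],"twist": 0,"grip": 0.3},{"offset": [-62,22,0],"twist": 0,"grip": 0.3},{"offset": [-96,35,0],"twist": 0,"grip": 0.3},{"offset": [-125,45,15],"twist": 0,"grip": 0.3},{"offset": [-139,50,40],"twist": 0,"grip": 0.3}])

```text
time: 5.85
tool_pos: [0.613, -0.2214, 0.3207]
tool_rot: [0.004, 0.705, 0.709, 0.001]
contact_force: [0.5, -1.1, -0.4]
gripper_width: 0.471
```

play_rows(increments=[{"offset": [0,0,28],"twist": 0,"grip": 0.3},{"offset": [0,0,53],"twist": 0,"grip": 0.3},{"offset": [0,0,70],"twist": 0,"grip": 0.3},{"offset": [0,0,80],"twist": 0,"grip": 0.3},{"offset": [0,0,80],"twist": 0,"grip": 0.3}])

```text
time: 6.27
tool_pos: [0.6102, -0.2176, 0.2335]
tool_rot: [-0.003, 0.705, 0.71, -0.001]
contact_force: [-0.3, 0.8, -1.7]
gripper_width: 0.472
```

```bash
python3 - <<'E'
from h import *
a,C=snap('scene','s2.png'); cv2.imwrite('pics/s2c.png',cv2.resize(a[200:340,340:480],None,fx=4,fy=4,interpolation=2))
print(find('scene','holder_floor',C)); print(find('scene','bottle_center',C))
go([0.6105,-.2215,0.205],0)
E
```

```text
[(0.87, array([ 0.6112, -0.2226,  0.0074]), array([413., 284.]))]
[(0.71, array([ 0.6116, -0.2186,  0.0767]), array([414., 263.]))]
t6.42 cur [ 0.6118 -0.2188  0.2385] yaw 0.4 F [-0.3 -0.4 -0.1] g 0.469 j6 -0.46
  offset [-2.7 -1.4 33.5] twist 0.007 (-0.4 deg) rows 0.8
```

View pics/s2c.png

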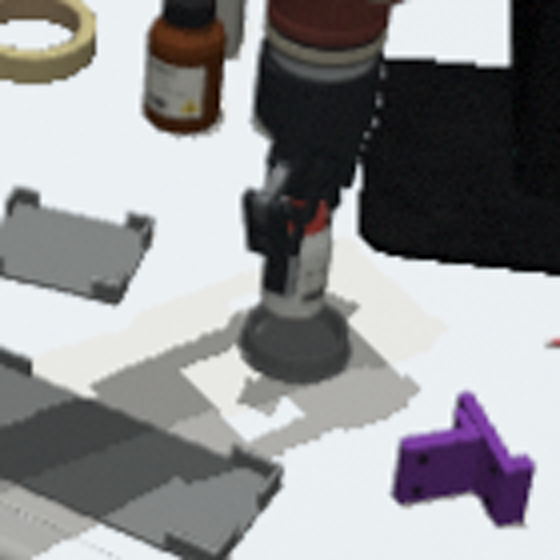

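The bottle hangs just above the ring in the crop, at about (300,300) over (297,340). Lowering it.

play_rows(increments=[{"offset": [-3,-1,12],"twist": 0,"grip": 0.3},{"offset": [-3,-1,24],"twist": 0,"grip": 0.3},{"offset": [-3,-1,34],"twist": 0,"grip": 0.3},{"offset": [-3,-1,38],"twist": 0,"grip": 0.3},{"offset": [-3,-1,38],"twist": 0,"grip": 0.3}])

```text
time: 6.83
tool_pos: [0.6098, -0.2219, 0.1975]
tool_rot: [-0.001, 0.705, 0.709, -0.0]
contact_force: [-0.3, 0.3, -0.4]
gripper_width: 0.469
```

play_rows(increments=[{"offset": [0,0,1],"twist": 0,"grip": 0.3},{"offset": [0,0,2],"twist": 0,"grip": 0.3},{"offset": [0,0,3],"twist": 0,"grip": 0.3},{"offset": [0,0,3],"twist": 0,"grip": 0.3}])

```text
time: 7.17
tool_pos: [0.6102, -0.2221, 0.1968]
tool_rot: [-0.0, 0.705, 0.709, -0.0]
contact_force: [-3.9, 1.6, 6.3]
gripper_width: 0.473
```

play_rows(increments=[{"offset": [0,0,-2],"twist": 0,"grip": 0.8},{"offset": [0,0,-2],"twist": 0,"grip": 0.8},{"offset": [0,0,-2],"twist": 0,"grip": 0.8},{"offset": [0,0,-2],"twist": 0,"grip": 0.8},{"offset": [0,0,-2],"twist": 0,"grip": 0.8}])

```text
time: 7.58
tool_pos: [0.6101, -0.222, 0.1975]
tool_rot: [-0.0, 0.705, 0.709, -0.0]
contact_force: [-0.8, 0.5, 0.2]
gripper_width: 0.798
```

play_rows(increments=[{"offset": [0,0,-20],"twist": 0,"grip": 0.8},{"offset": [0,0,-60],"twist": 0,"grip": 0.8},{"offset": [0,0,-100],"twist": 0,"grip": 0.8},{"offset": [0,0,-140],"twist": 0,"grip": 0.8},{"offset": [0,0,-180],"twist": 0,"grip": 1}])

```text
time: 8.0
tool_pos: [0.6098, -0.2219, 0.3792]
tool_rot: [-0.0, 0.705, 0.709, -0.0]
contact_force: [0.1, -0.5, -0.8]
gripper_width: 0.914
```

```bash
python3 - <<'E'
from h import *
a,C=snap('scene','s3.png')
print(find('scene','bottle_center',C))
go([0.49,0.16,0.34],0)
im=cv2.imread('pics/w1.png')
E
```

```text
[(0.88, array([ 0.6112, -0.2203,  0.0403]), array([414., 274.]))]
t8.10 cur [ 0.6118 -0.2228  0.3881] yaw 0.3 F [ 0.6 -0.6  1.6] g 1.000 j6 -0.47
  offset [ 383.8 -120.1   43.5] twist 0.006 (-0.3 deg) rows 9.7
```

play_rows(increments=[{"offset": [38,-12,-2],"twist": 0,"grip": 1},{"offset": [76,-24,-4],"twist": 0,"grip": 1},{"offset": [114,-36,-6],"twist": 0,"grip": 1},{"offset": [152,-48,-8],"twist": 0,"grip": 1},{"offset": [190,-60,-12],"twist": 0,"grip": 1}])

```text
time: 8.52
tool_pos: [0.548, -0.0309, 0.3886]
tool_rot: [-0.001, 0.705, 0.709, -0.0]
contact_force: [1.0, 0.5, -0.4]
gripper_width: 1.0
```

play_rows(increments=[{"offset": [39,-12,0],"twist": 0,"grip": 1},{"offset": [78,-24,0],"twist": 0,"grip": 1},{"offset": [117,-36,0],"twist": 0,"grip": 1},{"offset": [150,-46,0],"twist": 0,"grip": 1},{"offset": [173,-52,0],"twist": 0,"grip": 1}])

```text
time: 8.93
tool_pos: [0.4945, 0.1428, 0.3891]
tool_rot: [-0.0, 0.704, 0.71, 0.0]
contact_force: [0.5, 0.3, 0.2]
gripper_width: 1.0
```

play_rows(increments=[{"offset": [0,0,0],"twist": 0,"grip": 1},{"offset": [0,0,0],"twist": 0,"grip": 1},{"offset": [0,0,0],"twist": 0,"grip": 1}])

```text
time: 9.18
tool_pos: [0.496, 0.14, 0.3893]
tool_rot: [0.0, 0.705, 0.709, -0.0]
contact_force: [0.8, -1.3, 0.2]
gripper_width: 1.003
```

```bash
python3 - <<'E'
from h import *
a,C=snap('wrist','w3.png'); import pickle; pickle.dump(C,open('w3.pkl','wb'))
for q in 'bracket_center block_center carton_center stand_seat nest_floor'.split():
    print(q,find('wrist',q,C,n=2))
o=np.hstack([ortho(a,C,.120,.39,.49,.02,.14,4),ortho(a,C,.070,.39,.49,.02,.14,4)]); cv2.imwrite('pics/o3.png',o)
r=ortho(a,C,.016,.5,.68,.02,.18,2); print('stand',rect(r.max(2)<115,.5,.18,2)); cv2.imwrite('pics/o3s.png',r)
go([0.44,0.08,0.34],0)
E
```

```text
bracket_center [(0.88, array([0.4339, 0.0752, 0.0961]), array([240., 312.]))]
block_center [(0.59, array([0.4487, 0.0786, 0.0432]), array([268., 282.]))]
carton_center [(0.83, array([0.4459, 0.1311, 0.0135]), array([268., 219.]))]
stand_seat [(0.56, array([0.5889, 0.1008, 0.0196]), array([417., 252.]))]
nest_floor [(0.71, array([ 0.6055, -0.0473,  0.0054]), array([418., 375.]))]
stand c(0.5819 0.1040) size 99.9 x 62.9 yaw -16.6
t9.48 cur [0.4963 0.1395 0.3897] yaw 0.3 F [0.3 0.6 0.6] g 0.997 j6 0.13
  offset [-59.3 -56.5  49.7] twist 0.005 (-0.3 deg) rows 2.3
```

View pics/w3.png

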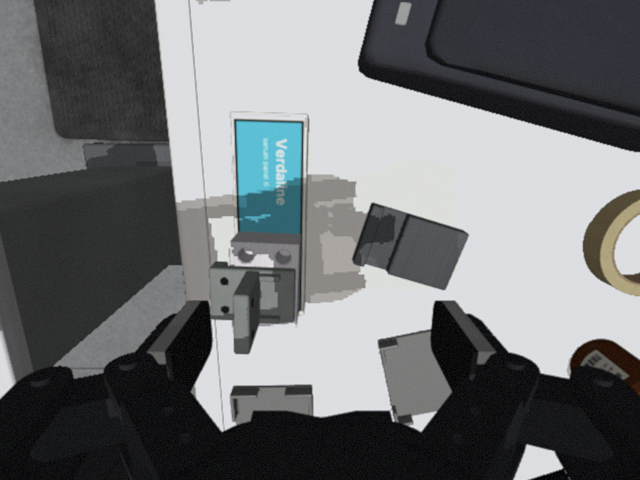

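View pics/o3.png

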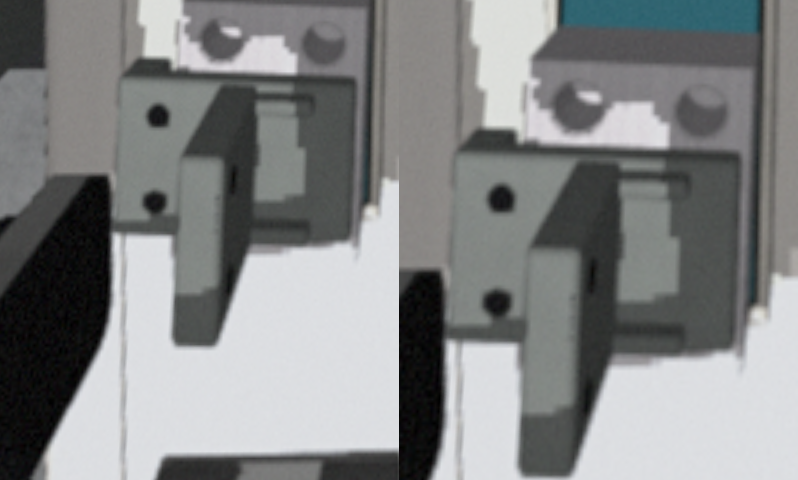

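The bracket wall top lies at x≈0.440, y≈0.0775 with yaw about -1°, and the bolt holes are at -x. The stand seat is near (0.5875,0.1025) with yaw -16.5°. Gripping the grey bracket across its wall.

play_rows(increments=[{"offset": [-30,-27,0],"twist": 0.01,"grip": 0.6},{"offset": [-62,-56,0],"twist": 0.022,"grip": 0.6},{"offset": [-62,-56,30],"twist": 0.022,"grip": 0.6},{"offset": [-62,-56,65],"twist": 0.022,"grip": 0.6},{"offset": [-62,-56,100],"twist": 0.022,"grip": 0.6}])

```text
time: 9.9
tool_pos: [0.4405, 0.077, 0.2904]
tool_rot: [0.002, 0.713, 0.701, 0.002]
contact_force: [0.6, 0.3, -0.4]
gripper_width: 0.603
```

play_rows(increments=[{"offset": [0,0,20],"twist": 0,"grip": 0.6},{"offset": [0,0,32],"twist": 0,"grip": 0.6},{"offset": [0,0,32],"twist": 0,"grip": 0.6},{"offset": [0,0,32],"twist": 0,"grip": 0.6}])

```text
time: 10.23
tool_pos: [0.4403, 0.0777, 0.2574]
tool_rot: [-0.0, 0.713, 0.701, -0.001]
contact_force: [0.5, -0.2, 0.2]
gripper_width: 0.598
```

```bash
python3 - <<'E'
from h import *
go([.4403,.0775,.256],-1)
a,C=snap('wrist','w4.png'); cv2.imwrite('pics/w4.png',a[200:,100:540])
E
```

```text
t10.23 cur [0.4403 0.0777 0.2574] yaw -1.0 F [ 0.5 -0.2  0.2] g 0.598 j6 0.02
  offset [-0.1  0.   1.4] twist 0.001 (-0.0 deg) rows 0.0
```

View pics/w4.png

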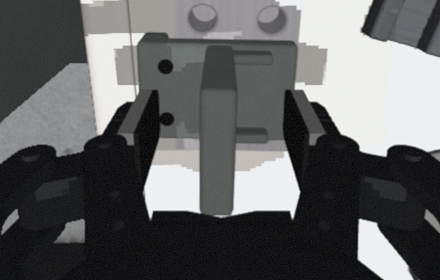

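The wall is centred between the pads, at crop (217,130). Closing.

play_rows(increments=[{"offset": [0,0,0],"twist": 0,"grip": 0},{"offset": [0,0,0],"twist": 0,"grip": 0},{"offset": [0,0,0],"twist": 0,"grip": 0},{"offset": [0,0,0],"twist": 0,"grip": 0},{"offset": [0,0,0],"twist": 0,"grip": 0}])

```text
time: 10.7
tool_pos: [0.4409, 0.078, 0.259]
tool_rot: [0.001, 0.713, 0.701, 0.001]
contact_force: [-1.1, 0.7, 4.3]
gripper_width: 0.127
```

play_rows(increments=[{"offset": [0,0,0],"twist": 0,"grip": 0},{"offset": [0,0,0],"twist": 0,"grip": 0},{"offset": [0,0,0],"twist": 0,"grip": 0}])

```text
time: 10.95
tool_pos: [0.4409, 0.078, 0.259]
tool_rot: [0.001, 0.713, 0.701, 0.001]
contact_force: [-1.7, 0.4, 5.9]
gripper_width: 0.133
```

play_rows(increments=[{"offset": [0,0,-8],"twist": 0,"grip": 0},{"offset": [0,0,-24],"twist": 0,"grip": 0},{"offset": [0,0,-50],"twist": 0,"grip": 0},{"offset": [0,0,-70],"twist": 0,"grip": 0},{"offset": [0,0,-80],"twist": 0,"grip": 0}])

```text
time: 11.37
tool_pos: [0.4407, 0.078, 0.3404]
tool_rot: [0.001, 0.713, 0.701, 0.001]
contact_force: [0.6, 0.4, -1.4]
gripper_width: 0.133
```

```bash
python3 - <<'E'
from h import *
go([.5875,.1025,.30],-16.5)
E
```

```text
t11.37 cur [0.4407 0.078  0.3404] yaw -0.9 F [ 0.6  0.4 -1.4] g 0.133 j6 0.02
  offset [ 26.8 146.2  40.9] twist 0.272 (-15.6 deg) rows 3.7
```

play_rows(increments=[{"offset": [5,29,0],"twist": 0.055,"grip": 0},{"offset": [11,62,0],"twist": 0.11,"grip": 0},{"offset": [18,98,0],"twist": 0.17,"grip": 0},{"offset": [24,130,10],"twist": 0.225,"grip": 0},{"offset": [27,146,25],"twist": 0.27,"grip": 0}])

```text
time: 11.78
tool_pos: [0.5899, 0.103, 0.3136]
tool_rot: [0.001, 0.801, 0.598, 0.002]
contact_force: [-0.3, 0.5, -1.0]
gripper_width: 0.131
```

play_rows(increments=[{"offset": [0,0,20],"twist": 0,"grip": 0},{"offset": [0,0,40],"twist": 0,"grip": 0},{"offset": [0,0,45],"twist": 0,"grip": 0},{"offset": [0,0,45],"twist": 0,"grip": 0}])

```text
time: 12.12
tool_pos: [0.5854, 0.1026, 0.2643]
tool_rot: [-0.002, 0.801, 0.599, -0.003]
contact_force: [0.4, 0.4, -1.9]
gripper_width: 0.132
```

```bash
python3 - <<'E'
from h import *
go([.5875,.1025,.24],-16.5)
a,C=snap('wrist','w5.png'); b,D=snap('scene','s5.png')
print(find('wrist','bracket_center',C)); print(find('scene','bracket_center',D),find('scene','stand_seat',D))
o=np.vstack([a[180:420,120:520],np.zeros((4,400,3),np.uint8),cv2.resize(b[205:290,250:390],(400,243),interpolation=2)])
cv2.imwrite('pics/c5.png',o)
E
```

```text
t12.12 cur [0.5854 0.1026 0.2643] yaw -16.4 F [ 0.4  0.4 -1.9] g 0.132 j6 0.33
  offset [ 0.6  2.1 24.3] twist 0.002 (-0.1 deg) rows 0.6
[(0.75, array([0.5849, 0.1039, 0.1041]), array([320., 317.]))]
[(0.84, array([0.5838, 0.101 , 0.1   ]), array([306., 221.])), (0.74, array([ 0.5394, -0.351 ,  0.024 ]), array([447., 315.]))] [(0.85, array([0.5884, 0.0992, 0.0194]), array([308., 244.]))]
```

View pics/c5.png

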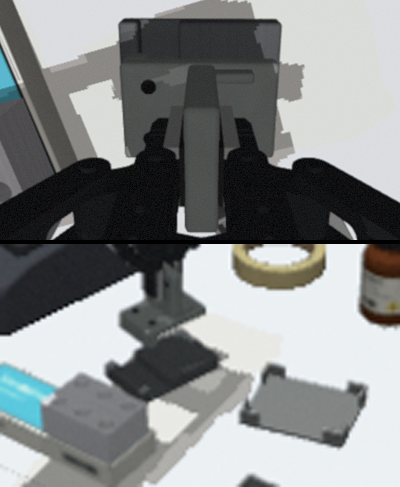

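```bash
python3 - <<'E'
from h import *
C=manip.get_calibration('wrist'); T=np.array(C['T']); s=manip.state(); w,x,y,z=s['tool_rot'];M=R.from_quat([x,y,z,w]).as_matrix()
im=cv2.imread('pics/w5.png')
for v in (200,206,214):
    g=im[v].max(1).astype(int); d=np.abs(np.diff(g)); 
    e=[u for u in range(225,450) if d[u]>12]
    for u in e:
        r=T[:3,:3]@np.array([(u+.5-C['cx'])/C['fx'],(v-C['cy'])/C['fy'],1]); p=T[:3,3]+r*((.016-T[2,3])/r[2])
        q=M.T@(p-s['tool_pos'])*1000; print(v,u,g[u],g[u+1],'tool x %.1f y %.1f'%(q[0],q[1]))
go([.5875,.1025,.24],-16.5)
E
```

```text
200 239 225 206 tool x 31.3 y -48.9
200 240 206 154 tool x 31.3 y -48.3
200 241 154 93 tool x 31.3 y -47.7
200 242 93 43 tool x 31.3 y -47.0
200 258 28 43 tool x 31.3 y -37.3
200 259 43 67 tool x 31.3 y -36.7
200 260 67 82 tool x 31.3 y -36.1
200 267 81 65 tool x 31.3 y -31.8
200 268 65 47 tool x 31.3 y -31.2
200 395 47 61 tool x 31.2 y 46.2
200 396 61 120 tool x 31.2 y 46.8
200 397 120 183 tool x 31.2 y 47.4
200 398 183 219 tool x 31.2 y 48.0
206 236 226 209 tool x 27.6 y -50.9
206 237 209 151 tool x 27.6 y -50.3
206 238 151 83 tool x 27.6 y -49.7
206 255 84 70 tool x 27.6 y -39.3
206 256 70 52 tool x 27.6 y -38.7
206 257 52 32 tool x 27.6 y -38.1
206 259 32 45 tool x 27.6 y -36.9
206 260 45 77 tool x 27.6 y -36.3
206 261 77 92 tool x 27.6 y -35.6
206 263 82 60 tool x 27.6 y -34.4
206 375 52 66 tool x 27.5 y 34.1
206 376 66 79 tool x 27.5 y 34.7
206 400 82 131 tool x 27.5 y 49.4
206 401 131 196 tool x 27.5 y 50.0
206 402 196 222 tool x 27.5 y 50.7
214 237 224 181 tool x 22.6 y -50.6
214 238 181 96 tool x 22.6 y -50.0
214 239 96 78 tool x 22.6 y -49.4
214 254 85 68 tool x 22.6 y -40.2
214 255 68 50 tool x 22.6 y -39.6
214 373 54 70 tool x 22.5 y 33.1
214 374 70 85 tool x 22.5 y 33.7
214 399 79 97 tool x 22.5 y 49.1
214 400 97 167 tool x 22.5 y 49.7
214 401 167 216 tool x 22.5 y 50.3
t12.37 cur [0.5872 0.1026 0.2696] yaw -16.4 F [-0.7 -0.3 -1.9] g 0.138 j6 0.33
  offset [-0.1  0.2 29.6] twist 0.002 (-0.1 deg) rows 0.7
```

play_rows(increments=[{"offset": [0,0,0],"twist": 0,"grip": 0},{"offset": [0,0,0],"twist": 0,"grip": 0},{"offset": [0,0,0],"twist": 0,"grip": 0},{"offset": [0,0,0],"twist": 0,"grip": 0}])

```text
time: 12.7
tool_pos: [0.5868, 0.1026, 0.2681]
tool_rot: [0.0, 0.801, 0.599, 0.0]
contact_force: [-0.5, 0.2, -1.0]
gripper_width: 0.132
```

```bash
python3 - <<'E'
from h import *
im,C=snap('wrist','w6.png'); T=np.array(C['T']); s=manip.state(); w,x,y,z=s['tool_rot'];M=R.from_quat([x,y,z,w]).as_matrix()
print(s['tool_rot'])
for v in (204,208,212,216):
    g=im[v].max(1).astype(int); e=[min(u for u in range(215,330) if g[u]<150),max(u for u in range(330,450) if g[u]<150)]
    for u in e:
        r=T[:3,:3]@np.array([(u-C['cx'])/C['fx'],(v-C['cy'])/C['fy'],1]); p=T[:3,3]+r*((.016-T[2,3])/r[2])
        q=M.T@(p-s['tool_pos'])*1000; print(v,u,'tool x %.1f y %.1f'%(q[0],q[1]),p.round(4))
r=ortho(im,C,.016,.5,.68,.02,.18,2); cv2.imwrite('pics/o6.png',r)
go([.5875,.1025,.24],-16.5)
E
```

```text
[1.00791811e-04 8.00666287e-01 5.99110569e-01 1.15384800e-04]
204 235 tool x 29.1 y -51.3 [0.5458 0.1451 0.016 ]
204 393 tool x 29.1 y 44.5 [0.6378 0.118  0.016 ]
208 235 tool x 26.7 y -51.5 [0.5449 0.1427 0.016 ]
208 394 tool x 26.6 y 45.3 [0.6378 0.1154 0.016 ]
212 235 tool x 24.2 y -51.7 [0.5441 0.1404 0.016 ]
212 394 tool x 24.2 y 45.4 [0.6372 0.113  0.016 ]
216 235 tool x 21.7 y -51.8 [0.5432 0.1381 0.016 ]
216 393 tool x 21.7 y 44.9 [0.636  0.1107 0.016 ]
t12.75 cur [0.5868 0.1026 0.2679] yaw -16.4 F [-0.3  0.3 -2.1] g 0.132 j6 0.33
  offset [ 0.1  0.7 27.9] twist 0.002 (-0.1 deg) rows 0.7
```

play_rows(increments=[{"offset": [0,2,10],"twist": 0,"grip": 0},{"offset": [0,2,22],"twist": 0,"grip": 0},{"offset": [0,2,34],"twist": 0,"grip": 0},{"offset": [0,2,43],"twist": 0,"grip": 0},{"offset": [0,2,46],"twist": 0,"grip": 0}])

```text
time: 13.17
tool_pos: [0.5874, 0.102, 0.2181]
tool_rot: [-0.002, 0.801, 0.599, -0.002]
contact_force: [-0.4, 0.4, -1.8]
gripper_width: 0.137
```

play_rows(increments=[{"offset": [0,0,0],"twist": 0,"grip": 0},{"offset": [0,0,2],"twist": 0,"grip": 0},{"offset": [0,0,3],"twist": 0,"grip": 0},{"offset": [0,0,4],"twist": 0,"grip": 0},{"offset": [0,0,4],"twist": 0,"grip": 0}])

```text
time: 13.58
tool_pos: [0.5889, 0.1021, 0.2181]
tool_rot: [0.0, 0.801, 0.599, 0.0]
contact_force: [-0.0, -0.9, -2.0]
gripper_width: 0.131
```

play_rows(increments=[{"offset": [0,0,1],"twist": 0,"grip": 0},{"offset": [0,0,2],"twist": 0,"grip": 0},{"offset": [0,0,3],"twist": 0,"grip": 0},{"offset": [0,0,4],"twist": 0,"grip": 0},{"offset": [0,0,4],"twist": 0,"grip": 0}])

```text
time: 14.0
tool_pos: [0.589, 0.1021, 0.215]
tool_rot: [0.0, 0.801, 0.599, -0.0]
contact_force: [-4.0, -0.4, 6.1]
gripper_width: 0.137
```

```bash
python3 - <<'E'
from h import *
go([.5875,.1025,.215],-16.5)
b,D=snap('scene','s7.png')
cv2.imwrite('pics/c7.png',cv2.resize(b[195:280,260:360],None,fx=6,fy=6,interpolation=2))
E
```

```text
t14.00 cur [0.589  0.1021 0.215 ] yaw -16.4 F [-4.  -0.4  6.1] g 0.137 j6 0.33
  offset [-0.1 -1.5  0. ] twist 0.002 (-0.1 deg) rows 0.0
```

View pics/c7.png

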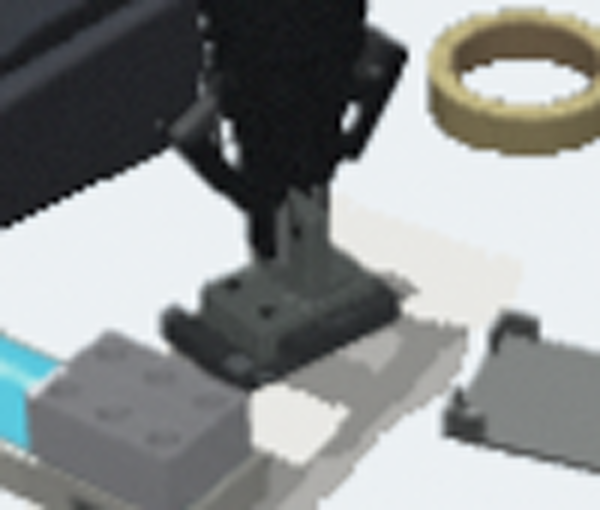

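The bracket touched down at TCP z 0.215, just as predicted, with the foot flat and the heel in the groove. Releasing, then pressing on its top.

play_rows(increments=[{"offset": [0,0,-2],"twist": 0,"grip": 0},{"offset": [0,0,-2],"twist": 0,"grip": 0.5},{"offset": [0,0,-2],"twist": 0,"grip": 0.5},{"offset": [0,0,-2],"twist": 0,"grip": 0.5},{"offset": [0,0,-2],"twist": 0,"grip": 0.5}])

```text
time: 14.47
tool_pos: [0.5887, 0.1021, 0.2157]
tool_rot: [0.0, 0.801, 0.599, 0.0]
contact_force: [-0.5, -1.0, -0.3]
gripper_width: 0.498
```

play_rows(increments=[{"offset": [0,0,-10],"twist": 0,"grip": 0.5},{"offset": [0,0,-35],"twist": 0,"grip": 0.5},{"offset": [0,0,-70],"twist": 0,"grip": 0.5},{"offset": [0,0,-70],"twist": 0,"grip": 0},{"offset": [0,0,-70],"twist": 0,"grip": 0}])

```text
time: 14.88
tool_pos: [0.5899, 0.1021, 0.2898]
tool_rot: [0.002, 0.801, 0.599, 0.003]
contact_force: [0.1, -1.0, -0.3]
gripper_width: 0.223
```

play_rows(increments=[{"offset": [0,0,0],"twist": 0,"grip": 0},{"offset": [0,0,0],"twist": 0,"grip": 0},{"offset": [0,0,5],"twist": 0,"grip": 0},{"offset": [0,0,20],"twist": 0,"grip": 0},{"offset": [0,0,30],"twist": 0,"grip": 0}])

```text
time: 15.3
tool_pos: [0.588, 0.1021, 0.2534]
tool_rot: [-0.001, 0.801, 0.599, -0.001]
contact_force: [-0.4, 0.2, 0.5]
gripper_width: -0.002
```

```bash
python3 - <<'E'
from h import *
go([.589,.1021,.249],-16.5)
b,D=snap('scene','s8.png'); a,C=snap('wrist','w8.png')
print(find('scene','bracket_center',D)[:1],find('wrist','bracket_center',C)[:1])
cv2.imwrite('pics/c8.png',np.hstack([cv2.resize(b[205:265,270:350],(400,300),interpolation=2),a[180:480,120:520]]))
E
```

```text
t15.30 cur [0.588  0.1021 0.2534] yaw -16.4 F [-0.4  0.2  0.5] g -0.002 j6 0.33
  offset [0.3 0.9 4.4] twist 0.002 (-0.1 deg) rows 0.1
[(0.86, array([0.5876, 0.1012, 0.0488]), array([307., 235.]))] [(0.84, array([0.5893, 0.1043, 0.0539]), array([325., 278.]))]
```

View pics/c8.png

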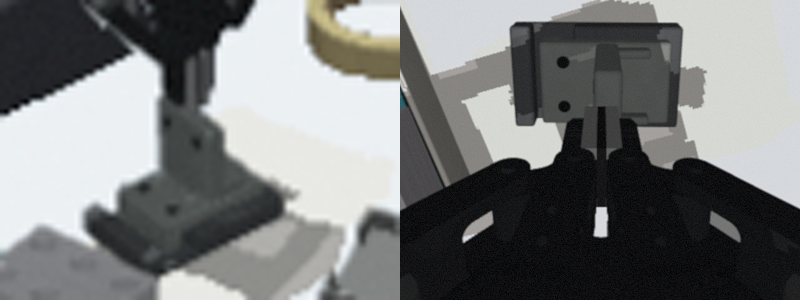

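The bracket stands free and level on the stand, with the shut fingers right over its wall. Pressing.

play_rows(increments=[{"offset": [0,0,3],"twist": 0,"grip": 0},{"offset": [0,0,5],"twist": 0,"grip": 0},{"offset": [0,0,6],"twist": 0,"grip": 0},{"offset": [0,0,7],"twist": 0,"grip": 0},{"offset": [0,0,8],"twist": 0,"grip": 0}])

```text
time: 15.92
tool_pos: [0.589, 0.1021, 0.2495]
tool_rot: [0.0, 0.801, 0.599, -0.0]
contact_force: [-6.2, -0.6, 11.8]
gripper_width: 0.002
```

play_rows(increments=[{"offset": [0,0,1],"twist": 0,"grip": 0},{"offset": [0,0,1],"twist": 0,"grip": 0},{"offset": [0,0,1],"twist": 0,"grip": 0}])

```text
time: 16.17
tool_pos: [0.589, 0.1021, 0.2494]
tool_rot: [0.0, 0.801, 0.599, -0.0]
contact_force: [-6.5, -0.1, 12.7]
gripper_width: -0.002
```

Pressed with about 12 N, and the tool moved only 0.1 mm for 1 mm more command, so it does not rock. On to the block.

play_rows(increments=[{"offset": [0,0,-15],"twist": 0,"grip": 0},{"offset": [0,0,-50],"twist": 0,"grip": 0},{"offset": [-8,-25,-80],"twist": -0.06,"grip": 0.5},{"offset": [-16,-55,-100],"twist": -0.15,"grip": 1},{"offset": [-26,-90,-110],"twist": -0.27,"grip": 1}])

```text
time: 16.58
tool_pos: [0.4954, 0.1025, 0.3611]
tool_rot: [0.002, 0.711, 0.703, 0.003]
contact_force: [-0.0, -1.1, 0.8]
gripper_width: 0.421
```

play_rows(increments=[{"offset": [0,-35,0],"twist": 0,"grip": 1},{"offset": [0,-45,0],"twist": 0,"grip": 1},{"offset": [0,-45,0],"twist": 0,"grip": 1},{"offset": [0,-45,0],"twist": 0,"grip": 1},{"offset": [0,-45,0],"twist": 0,"grip": 1}])

```text
time: 17.0
tool_pos: [0.4506, 0.1032, 0.3571]
tool_rot: [0.0, 0.713, 0.701, 0.0]
contact_force: [0.1, -0.0, 0.3]
gripper_width: 1.003
```

```bash
python3 - <<'E'
from h import *
im,C=snap('wrist','w9.png'); 
for q in ('block_center','carton_center','nest_floor'): print(q,find('wrist',q,C,n=2))
o=ortho(im,C,.060,.38,.52,.0,.14,4); cv2.imwrite('pics/o9.png',o)
go([.448,.080,.198],-1)
E
```

```text
block_center [(0.96, array([0.4503, 0.0807, 0.0439]), array([320., 253.])), (0.58, array([0.4484, 0.1292, 0.0153]), array([317., 188.]))]
carton_center [(0.8, array([0.4446, 0.1301, 0.0106]), array([312., 186.]))]
nest_floor []
t17.20 cur [0.4508 0.1031 0.3566] yaw -0.9 F [-0.6  0.7  1.2] g 0.997 j6 0.08
  offset [-23.2  -2.3 158.6] twist 0.001 (-0.1 deg) rows 3.8
```

View pics/o9.png

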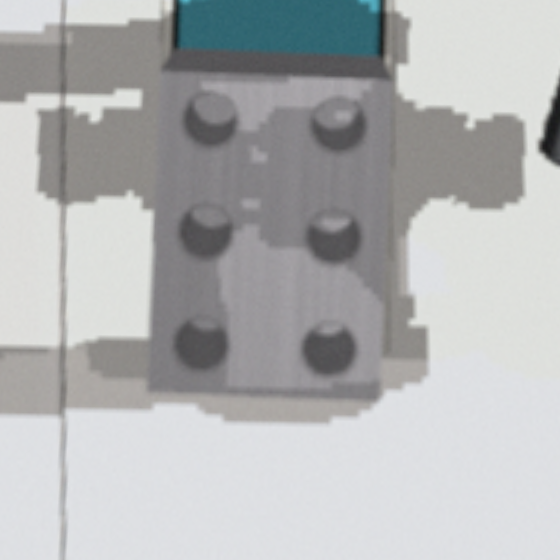

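The block's top measures 58×80 mm. It is centred at (0.448,0.0817) with yaw about -2.2°. Grasping it.

play_rows(increments=[{"offset": [-15,-3,20],"twist": 0.022,"grip": 1},{"offset": [-21,-3,55],"twist": 0.022,"grip": 1},{"offset": [-21,-3,95],"twist": 0.022,"grip": 1},{"offset": [-21,-3,130],"twist": 0.022,"grip": 1},{"offset": [-21,-3,150],"twist": 0.022,"grip": 1}])

```text
time: 17.62
tool_pos: [0.4452, 0.082, 0.2023]
tool_rot: [-0.002, 0.721, 0.693, -0.002]
contact_force: [-0.9, 0.4, -0.1]
gripper_width: 0.999
```

play_rows(increments=[{"offset": [0,0,5],"twist": 0,"grip": 1},{"offset": [0,0,9],"twist": 0,"grip": 1},{"offset": [0,0,9],"twist": 0,"grip": 1},{"offset": [0,0,9],"twist": 0,"grip": 1}])

```text
time: 17.95
tool_pos: [0.4479, 0.0823, 0.1994]
tool_rot: [0.001, 0.72, 0.694, 0.001]
contact_force: [0.3, 0.0, 0.1]
gripper_width: 1.002
```

```bash
python3 - <<'E'
from h import *
go([.4479,.0817,.198],-2.2)
E
```

```text
t17.95 cur [0.4479 0.0823 0.1994] yaw -2.2 F [0.3 0.  0.1] g 1.002 j6 0.06
  offset [-0.6  0.1  1.4] twist 0.000 (-0.0 deg) rows 0.0
```

play_rows(increments=[{"offset": [0,0,0],"twist": 0,"grip": 0.5},{"offset": [0,0,0],"twist": 0,"grip": 0.5},{"offset": [0,0,0],"twist": 0,"grip": 0.5},{"offset": [0,0,0],"twist": 0,"grip": 0.5},{"offset": [0,0,0],"twist": 0,"grip": 0.5}])

```text
time: 18.37
tool_pos: [0.4476, 0.0823, 0.1995]
tool_rot: [0.001, 0.72, 0.694, 0.001]
contact_force: [-1.1, 1.2, 6.3]
gripper_width: 0.676
```

play_rows(increments=[{"offset": [0,0,0],"twist": 0,"grip": 0.3},{"offset": [0,0,0],"twist": 0,"grip": 0.3},{"offset": [0,0,0],"twist": 0,"grip": 0.3}])

```text
time: 18.62
tool_pos: [0.4476, 0.0823, 0.1995]
tool_rot: [0.001, 0.72, 0.694, 0.001]
contact_force: [-1.1, 0.5, 6.6]
gripper_width: 0.668
```

play_rows(increments=[{"offset": [0,0,-8],"twist": 0,"grip": 0.3},{"offset": [0,0,-25],"twist": 0,"grip": 0.3},{"offset": [0,0,-55],"twist": 0,"grip": 0.3},{"offset": [0,0,-85],"twist": 0,"grip": 0.3},{"offset": [0,0,-105],"twist": 0,"grip": 0.3}])

```text
time: 19.03
tool_pos: [0.4466, 0.0823, 0.3051]
tool_rot: [0.001, 0.72, 0.694, 0.001]
contact_force: [0.1, 0.1, -1.2]
gripper_width: 0.67
```

play_rows(increments=[{"offset": [-22,19,-10],"twist": -0.04,"grip": 0.3},{"offset": [-48,43,-15],"twist": -0.1,"grip": 0.3},{"offset": [-75,67,-15],"twist": -0.16,"grip": 0.3},{"offset": [-102,91,-15],"twist": -0.21,"grip": 0.3},{"offset": [-129,115,-15],"twist": -0.25,"grip": 0.3}])

```text
time: 19.45
tool_pos: [0.5571, -0.0523, 0.3175]
tool_rot: [-0.0, 0.627, 0.779, -0.0]
contact_force: [0.5, 1.3, -2.1]
gripper_width: 0.671
```

play_rows(increments=[{"offset": [-18,22,0],"twist": 0,"grip": 0.3},{"offset": [-28,34,0],"twist": 0,"grip": 0.3},{"offset": [-28,34,0],"twist": 0,"grip": 0.3},{"offset": [-28,34,0],"twist": 0,"grip": 0.3},{"offset": [-28,34,0],"twist": 0,"grip": 0.3}])

```text
time: 19.87
tool_pos: [0.5951, -0.0708, 0.3169]
tool_rot: [-0.001, 0.628, 0.778, -0.0]
contact_force: [-0.6, 1.2, -2.8]
gripper_width: 0.672
```

```bash
python3 - <<'E'
from h import *
im,C=snap('wrist','w10.png')
print(find('wrist','nest_floor',C,n=2))
o=ortho(im,C,.018,.53,.69,-.13,.04,3); o2=ortho(im,C,.005,.53,.69,-.13,.04,3); cv2.imwrite('pics/o10.png',o2)
g=cv2.cvtColor(o2,cv2.COLOR_BGR2HSV); print('nest',rect((o2.max(2)<135),.53,.04,3))
go([.609,-.0455,.1785],12)
E
```

```text
[(0.62, array([ 6.099e-01, -4.950e-02,  6.000e-04]), array([345., 203.]))]
nest c(0.5927 -0.0462) size 95.7 x 145.6 yaw -79.0
t19.97 cur [ 0.595  -0.0705  0.3173] yaw 12.2 F [ 0.  -0.4 -3. ] g 0.664 j6 -0.45
  offset [ 21.4  19.1 138.8] twist 0.003 (-0.2 deg) rows 3.4
```

View pics/o10.png

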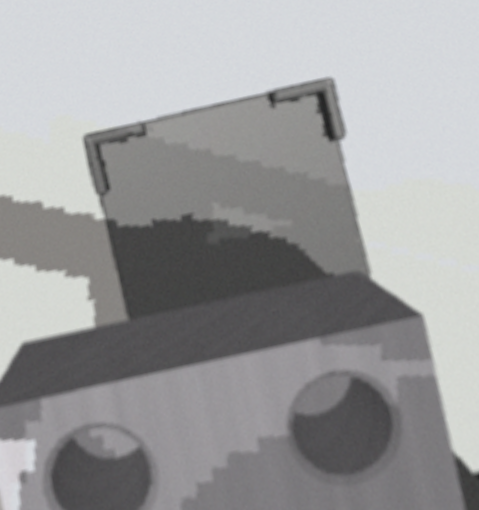

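Ortho view: nest centre ≈ (0.610,-0.0472), yaw ≈ 12.8°. Moving over it and lowering.

play_rows(increments=[{"offset": [9,9,10],"twist": -0.01,"grip": 0.3},{"offset": [20,20,30],"twist": -0.01,"grip": 0.3},{"offset": [20,20,58],"twist": -0.01,"grip": 0.3},{"offset": [20,20,85],"twist": -0.01,"grip": 0.3},{"offset": [20,20,100],"twist": -0.01,"grip": 0.3}])

```text
time: 20.38
tool_pos: [0.6095, -0.0457, 0.2137]
tool_rot: [-0.002, 0.624, 0.782, -0.001]
contact_force: [-1.9, 0.0, -2.2]
gripper_width: 0.664
```

play_rows(increments=[{"offset": [0,0,0],"twist": 0,"grip": 0.3},{"offset": [0,0,0],"twist": 0,"grip": 0.3},{"offset": [0,0,0],"twist": 0,"grip": 0.3}])

```text
time: 20.63
tool_pos: [0.6117, -0.047, 0.219]
tool_rot: [0.001, 0.624, 0.781, 0.001]
contact_force: [0.3, -0.0, -1.9]
gripper_width: 0.67
```

```bash
python3 - <<'E'
from h import *
go([.610,-.0472,.1785],12.8)
b,D=snap('scene','s11.png'); cv2.imwrite('pics/c11.png',cv2.resize(b[215:305,300:420],None,fx=5,fy=5,interpolation=2))
E
```

```text
t20.63 cur [ 0.6117 -0.047   0.219 ] yaw 12.8 F [ 0.3 -0.  -1.9] g 0.670 j6 -0.42
  offset [ 0.2 -1.8 40.5] twist -0.001 (0.0 deg) rows 1.0
```

View pics/c11.png

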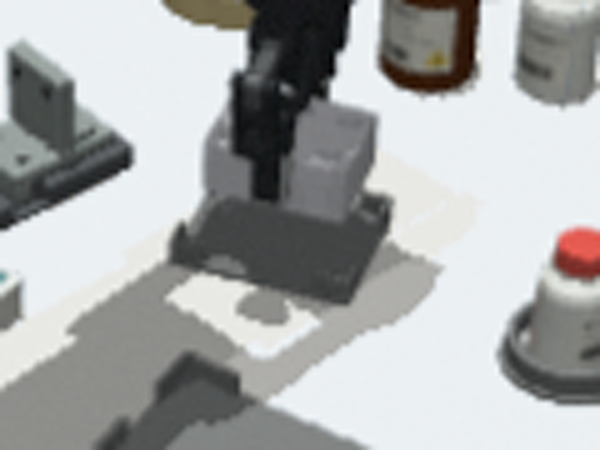

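The block is parallel to the nest and over it. The bottle stands upright in its ring at crop (580,290), and the bracket is level on its stand. Lowering.

play_rows(increments=[{"offset": [0,-1,9],"twist": 0,"grip": 0.3},{"offset": [0,-1,19],"twist": 0,"grip": 0.3},{"offset": [0,-1,28],"twist": 0,"grip": 0.3},{"offset": [0,-1,35],"twist": 0,"grip": 0.3},{"offset": [0,-1,38],"twist": 0,"grip": 0.3}])

```text
time: 21.1
tool_pos: [0.6096, -0.0476, 0.1786]
tool_rot: [-0.001, 0.624, 0.781, -0.001]
contact_force: [-12.0, 2.4, 14.9]
gripper_width: 0.665
```

play_rows(increments=[{"offset": [0,0,1],"twist": 0,"grip": 0.3},{"offset": [0,0,2],"twist": 0,"grip": 0.3},{"offset": [0,0,3],"twist": 0,"grip": 0.3},{"offset": [0,0,4],"twist": 0,"grip": 0.3},{"offset": [0,0,4],"twist": 0,"grip": 0.3}])

```text
time: 21.52
tool_pos: [0.6102, -0.0476, 0.1786]
tool_rot: [-0.002, 0.624, 0.781, -0.001]
contact_force: [-14.6, 2.3, 19.3]
gripper_width: 0.669
```

play_rows(increments=[{"offset": [0,0,-4],"twist": 0,"grip": 0.3},{"offset": [0,0,-5],"twist": 0,"grip": 1},{"offset": [0,0,-5],"twist": 0,"grip": 1},{"offset": [0,0,-5],"twist": 0,"grip": 1},{"offset": [0,0,-5],"twist": 0,"grip": 1}])

```text
time: 21.93
tool_pos: [0.6103, -0.0477, 0.1805]
tool_rot: [0.0, 0.624, 0.781, 0.0]
contact_force: [-0.1, 0.0, -0.5]
gripper_width: 1.0
```

play_rows(increments=[{"offset": [0,0,-10],"twist": 0,"grip": 1},{"offset": [0,0,-45],"twist": 0,"grip": 1},{"offset": [0,0,-85],"twist": 0,"grip": 1},{"offset": [0,0,-125],"twist": 0,"grip": 1},{"offset": [0,0,-160],"twist": 0,"grip": 1}])

```text
time: 22.35
tool_pos: [0.6102, -0.0477, 0.344]
tool_rot: [0.001, 0.624, 0.781, 0.0]
contact_force: [0.7, -0.1, 0.9]
gripper_width: 0.998
```

```bash
python3 - <<'E'
from h import *
go([.448,.13,.34],-1.5)
b,D=snap('scene'); print(find('scene','block_center',D))
im,C=snap('wrist','w12.png'); print(find('wrist','block_center',C)); o=ortho(im,C,.039,.53,.69,-.13,.04,3); cv2.imwrite('pics/o12.png',o)
E
```

```text
t22.35 cur [ 0.6102 -0.0477  0.344 ] yaw 12.7 F [ 0.7 -0.1  0.9] g 0.998 j6 -0.42
  offset [ 209.  -119.1    3.7] twist 0.248 (-14.2 deg) rows 5.8
[(0.94, array([ 0.6103, -0.0445,  0.0229]), array([356., 256.]))]
[(0.59, array([ 0.6152, -0.0485,  0.022 ]), array([318., 220.]))]
```

View pics/o12.png

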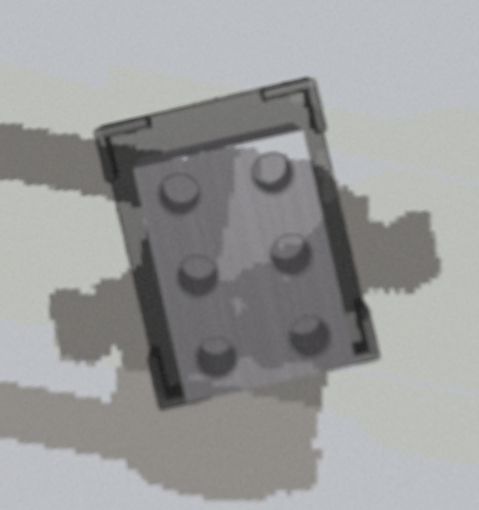

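The block lies flat inside the nest corners, with no corner overlapped (crop centre ≈ (245,265)). Now the carton, measured numerically to save views.

play_rows(increments=[{"offset": [34,-19,0],"twist": 0.05,"grip": 1},{"offset": [69,-39,0],"twist": 0.1,"grip": 1},{"offset": [104,-59,0],"twist": 0.15,"grip": 1},{"offset": [138,-79,0],"twist": 0.2,"grip": 1},{"offset": [172,-98,0],"twist": 0.248,"grip": 1}])

```text
time: 22.97
tool_pos: [0.4746, 0.0994, 0.338]
tool_rot: [-0.002, 0.717, 0.697, -0.002]
contact_force: [0.1, 1.9, 0.2]
gripper_width: 1.001
```

play_rows(increments=[{"offset": [30,-29,-30],"twist": 0,"grip": 1},{"offset": [30,-29,-40],"twist": 0,"grip": 1},{"offset": [30,-29,-40],"twist": 0,"grip": 1},{"offset": [30,-29,-40],"twist": 0,"grip": 1},{"offset": [30,-29,-40],"twist": 0,"grip": 1}])

```text
time: 23.38
tool_pos: [0.4486, 0.1288, 0.3786]
tool_rot: [-0.001, 0.716, 0.698, -0.001]
contact_force: [-0.3, -0.4, 0.2]
gripper_width: 1.0
```

```bash
cat > m.py <<'E'
from h import *
im,C=snap('wrist','w13.png'); print(find('wrist','carton_center',C))
r=ortho(im,C,.026,.38,.53,.02,.25,3).astype(int); cv2.imwrite('pics/o13.png',r); b,g,rr=r[...,0],r[...,1],r[...,2]
print('cyan',rect((b>rr+35)&(g>rr+25),.38,.25,3))
E
python3 m.py; python3 -c "
from h import *
go([.448,.13,.170],-1.5)"
```

```text
[(0.89, array([0.4471, 0.1321, 0.0147]), array([320., 209.])), (0.5, array([0.5855, 0.1007, 0.0529]), array([486., 250.]))]
cyan c(0.4493 0.1316) size 57.6 x 176.9 yaw -1.3
t23.48 cur [0.4488 0.1285 0.3785] yaw -1.6 F [-0.6 -0.5 -0.3] g 1.002 j6 0.15
  offset [ 1.700e+00 -1.000e-01  2.085e+02] twist -0.001 (0.1 deg) rows 5.0[ WARN:0@2.476] global loadsave.cpp:1063 imwrite_ Unsupported depth image for selected encoder is fallbacked to CV_8U.
```

play_rows(increments=[{"offset": [3,0,35],"twist": 0,"grip": 1},{"offset": [3,0,75],"twist": 0,"grip": 1},{"offset": [3,0,115],"twist": 0,"grip": 1},{"offset": [3,0,150],"twist": 0,"grip": 1},{"offset": [3,0,175],"twist": 0,"grip": 1}])

```text
time: 23.9
tool_pos: [0.447, 0.1312, 0.2007]
tool_rot: [-0.002, 0.717, 0.697, -0.003]
contact_force: [-0.6, -0.0, 0.2]
gripper_width: 1.004
```

play_rows(increments=[{"offset": [0,0,12],"twist": 0,"grip": 1},{"offset": [0,0,22],"twist": 0,"grip": 1},{"offset": [0,0,29],"twist": 0,"grip": 1},{"offset": [0,0,32],"twist": 0,"grip": 1},{"offset": [0,0,32],"twist": 0,"grip": 1}])

```text
time: 24.32
tool_pos: [0.4488, 0.132, 0.1734]
tool_rot: [-0.0, 0.716, 0.698, -0.0]
contact_force: [0.3, -0.0, -0.6]
gripper_width: 0.999
```

```bash
python3 -c "
from h import *
go([.449,.1315,.170],-1.3)"
```

```text
t24.32 cur [0.4488 0.132  0.1734] yaw -1.5 F [ 0.3 -0.  -0.6] g 0.999 j6 0.15
  offset [-0.5  0.2  3.4] twist -0.004 (0.2 deg) rows 0.1
```

play_rows(increments=[{"offset": [0,0,3],"twist": 0,"grip": 1},{"offset": [0,0,3],"twist": 0,"grip": 0.6},{"offset": [0,0,3],"twist": 0,"grip": 0.6},{"offset": [0,0,3],"twist": 0,"grip": 0.6},{"offset": [0,0,3],"twist": 0,"grip": 0.6}])

```text
time: 24.73
tool_pos: [0.4493, 0.1324, 0.1719]
tool_rot: [0.001, 0.716, 0.698, 0.001]
contact_force: [0.5, -0.4, 3.4]
gripper_width: 0.76
```

play_rows(increments=[{"offset": [0,0,0],"twist": 0,"grip": 0.4},{"offset": [0,0,0],"twist": 0,"grip": 0.4},{"offset": [0,0,0],"twist": 0,"grip": 0.4},{"offset": [0,0,0],"twist": 0,"grip": 0.4}])

```text
time: 25.07
tool_pos: [0.4493, 0.1324, 0.1719]
tool_rot: [0.001, 0.716, 0.698, 0.001]
contact_force: [1.4, -0.0, 5.9]
gripper_width: 0.761
```

play_rows(increments=[{"offset": [0,0,-5],"twist": 0,"grip": 0.4},{"offset": [0,0,-15],"twist": 0,"grip": 0.4},{"offset": [0,0,-30],"twist": 0,"grip": 0.4},{"offset": [0,0,-50],"twist": 0,"grip": 0.4},{"offset": [0,0,-65],"twist": 0,"grip": 0.4}])

```text
time: 25.48
tool_pos: [0.4482, 0.1322, 0.2367]
tool_rot: [-0.0, 0.716, 0.698, -0.0]
contact_force: [-0.9, 0.4, -2.7]
gripper_width: 0.76
```

```bash
python3 - <<'E'
from h import *
for cam,fn in (('top','t1.png'),('scene','s1.png')):
    im=cv2.imread('pics/'+fn); C=manip.get_calibration(cam)
    o=ortho(im,C,.005,.37,.52,-.30,-.04,3); m=o.max(2)
    t,b=cv2.threshold(m,0,255,cv2.THRESH_BINARY_INV+cv2.THRESH_OTSU)
    k=np.ones((5,5),np.uint8); b=cv2.morphologyEx(b,cv2.MORPH_OPEN,k)
    print(cam,t,rect(b,.37,-.04,3))
b,D=snap('scene'); print(find('scene','carton_center',D))
go([.447,-.1705,.30],0)
E
```

```text
top 153.0 c(0.4448 -0.1704) size 218.9 x 95.1 yaw -88.7
scene 182.0 c(0.4483 -0.1685) size 224.3 x 107.3 yaw -88.8
[(0.79, array([0.4489, 0.1312, 0.0786]), array([268., 248.]))]
t25.58 cur [0.4495 0.1324 0.2386] yaw -1.5 F [ 0.9 -0.9 -2.2] g 0.756 j6 0.15
  offset [-302.9    5.7  -61.6] twist -0.026 (1.5 deg) rows 7.4
```

play_rows(increments=[{"offset": [-20,0,-10],"twist": -0.01,"grip": 0.4},{"offset": [-50,1,-25],"twist": -0.02,"grip": 0.4},{"offset": [-84,2,-30],"twist": -0.03,"grip": 0.4},{"offset": [-118,2,-30],"twist": -0.04,"grip": 0.4},{"offset": [-152,2,-30],"twist": -0.049,"grip": 0.4}])

```text
time: 26.0
tool_pos: [0.4459, -0.0209, 0.2651]
tool_rot: [-0.0, 0.698, 0.716, -0.0]
contact_force: [0.3, 0.2, -1.8]
gripper_width: 0.76
```

play_rows(increments=[{"offset": [-34,0,0],"twist": 0,"grip": 0.4},{"offset": [-68,0,0],"twist": 0,"grip": 0.4},{"offset": [-100,0,0],"twist": 0,"grip": 0.4},{"offset": [-130,0,0],"twist": 0,"grip": 0.4},{"offset": [-148,0,0],"twist": 0,"grip": 0.4}])

```text
time: 26.42
tool_pos: [0.4492, -0.17, 0.2644]
tool_rot: [-0.001, 0.7, 0.714, -0.001]
contact_force: [0.4, 0.1, -2.3]
gripper_width: 0.763
```

play_rows(increments=[{"offset": [0,0,15],"twist": 0,"grip": 0.4},{"offset": [0,0,30],"twist": 0,"grip": 0.4},{"offset": [0,0,40],"twist": 0,"grip": 0.4},{"offset": [0,0,40],"twist": 0,"grip": 0.4},{"offset": [0,0,40],"twist": 0,"grip": 0.4}])

```text
time: 26.83
tool_pos: [0.4494, -0.1671, 0.2243]
tool_rot: [-0.002, 0.699, 0.715, -0.0]
contact_force: [-0.1, -1.1, -2.1]
gripper_width: 0.756
```

```bash
python3 - <<'E'
from h import *
go([.446,-.1705,.1769],1.3)
a,C=snap('wrist','w14.png'); b,D=snap('scene','s14.png'); t,E=snap('top','t14.png')
print(find('scene','carton_center',D),find('top','carton_center',E))
k=cv2.resize(b[250:350,300:430],(520,400),interpolation=2); cv2.imwrite('pics/c14.png',np.hstack([cv2.resize(a[:300,170:470],(400,400)),k[:,:400]]))
o=ortho(a,C,.005,.37,.52,-.30,-.04,3); cv2.imwrite('pics/o14.png',o)
E
```

```text
t26.83 cur [ 0.4494 -0.1671  0.2243] yaw 1.3 F [-0.1 -1.1 -2.1] g 0.756 j6 -0.53
  offset [-3.4 -3.3 47.4] twist 0.001 (-0.0 deg) rows 1.1
[(0.39, array([ 0.4452, -0.1716,  0.0071]), array([364., 313.]))] [(0.9, array([ 0.4486, -0.1685,  0.0663]), array([378., 280.]))]
```

View pics/c14.png

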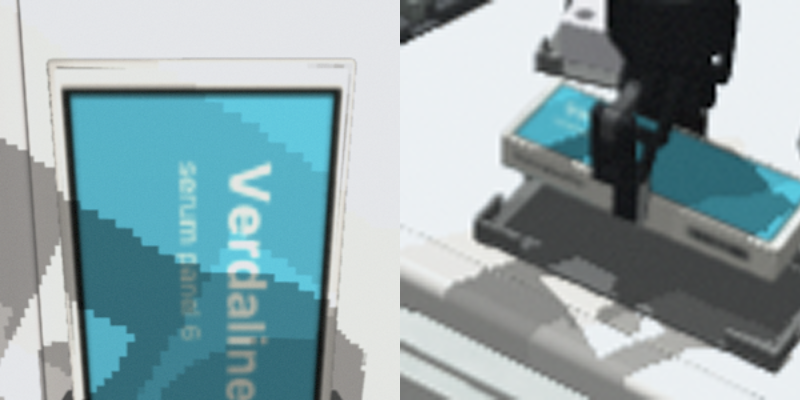

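The carton hangs level and parallel over the tray. Lowering it with a 3 mm correction.

play_rows(increments=[{"offset": [-3,-3,5],"twist": 0,"grip": 0.4},{"offset": [-3,-3,12],"twist": 0,"grip": 0.4},{"offset": [-3,-3,20],"twist": 0,"grip": 0.4},{"offset": [-3,-3,20],"twist": 0,"grip": 0.4},{"offset": [-3,-3,20],"twist": 0,"grip": 0.4}])

```text
time: 27.5
tool_pos: [0.4466, -0.1705, 0.2045]
tool_rot: [-0.001, 0.699, 0.715, -0.0]
contact_force: [-0.4, 0.5, -2.8]
gripper_width: 0.759
```

```bash
python3 -c "
from h import *
go([.446,-.170,.1769],1.3)"
```

```text
t27.50 cur [ 0.4466 -0.1705  0.2045] yaw 1.3 F [-0.4  0.5 -2.8] g 0.759 j6 -0.54
  offset [ 0.5 -0.5 27.6] twist 0.000 (-0.0 deg) rows 0.7
```

play_rows(increments=[{"offset": [0,0,6],"twist": 0,"grip": 0.4},{"offset": [0,0,12],"twist": 0,"grip": 0.4},{"offset": [0,0,18],"twist": 0,"grip": 0.4},{"offset": [0,0,23],"twist": 0,"grip": 0.4},{"offset": [0,0,26],"twist": 0,"grip": 0.4}])

```text
time: 27.92
tool_pos: [0.4468, -0.1705, 0.1786]
tool_rot: [-0.001, 0.699, 0.715, -0.0]
contact_force: [-0.9, 0.2, -1.7]
gripper_width: 0.761
```

play_rows(increments=[{"offset": [0,0,1],"twist": 0,"grip": 0.4},{"offset": [0,0,2],"twist": 0,"grip": 0.4},{"offset": [0,0,3],"twist": 0,"grip": 0.4},{"offset": [0,0,3],"twist": 0,"grip": 0.4}])

```text
time: 28.25
tool_pos: [0.4473, -0.1709, 0.177]
tool_rot: [0.0, 0.699, 0.715, 0.0]
contact_force: [0.2, 0.3, -2.9]
gripper_width: 0.759
```

play_rows(increments=[{"offset": [0,0,1],"twist": 0,"grip": 0.4},{"offset": [0,0,2],"twist": 0,"grip": 0.4},{"offset": [0,0,3],"twist": 0,"grip": 0.4},{"offset": [0,0,3],"twist": 0,"grip": 0.4}])

```text
time: 28.58
tool_pos: [0.4478, -0.1711, 0.1769]
tool_rot: [-0.001, 0.699, 0.715, -0.0]
contact_force: [-12.8, 5.2, 21.6]
gripper_width: 0.756
```

play_rows(increments=[{"offset": [0,0,-3],"twist": 0,"grip": 0.4},{"offset": [0,0,-4],"twist": 0,"grip": 1},{"offset": [0,0,-4],"twist": 0,"grip": 1},{"offset": [0,0,-4],"twist": 0,"grip": 1},{"offset": [0,0,-4],"twist": 0,"grip": 1}])

```text
time: 29.0
tool_pos: [0.4472, -0.1708, 0.1777]
tool_rot: [0.0, 0.699, 0.715, 0.0]
contact_force: [-0.2, 0.4, -0.3]
gripper_width: 1.0
```

play_rows(increments=[{"offset": [0,0,-10],"twist": 0,"grip": 1},{"offset": [0,0,-40],"twist": 0,"grip": 1},{"offset": [0,0,-80],"twist": 0,"grip": 1},{"offset": [0,0,-120],"twist": 0,"grip": 1},{"offset": [0,0,-160],"twist": 0,"grip": 1}])

```text
time: 29.42
tool_pos: [0.4467, -0.1705, 0.3398]
tool_rot: [-0.0, 0.699, 0.715, -0.0]
contact_force: [0.3, -0.8, 0.1]
gripper_width: 1.001
```

play_rows(increments=[{"offset": [0,0,-40],"twist": 0,"grip": 1},{"offset": [0,0,-60],"twist": 0,"grip": 1},{"offset": [0,0,-60],"twist": 0,"grip": 1},{"offset": [0,0,-60],"twist": 0,"grip": 1},{"offset": [0,0,-60],"twist": 0,"grip": 1}])

```text
time: 29.83
tool_pos: [0.4468, -0.1706, 0.3968]
tool_rot: [-0.001, 0.699, 0.715, -0.0]
contact_force: [-1.2, -0.6, -0.2]
gripper_width: 0.999
```

```bash
python3 - <<'E'
from h import *
go([.446,-.170,.1769],1.3)
a,C=snap('wrist','w15.png'); b,D=snap('scene','s15.png'); t,E=snap('top','t15.png')
for q in 'bottle_center bracket_center block_center carton_center tip_box timer'.split():
    print(q); 
    for cam,K in (('scene',D),('top',E),('wrist',C)):
        for o in find(cam,q,K,n=1): print('  ',cam,*o)
r=ortho(a,C,.031,.36,.54,-.30,-.03,3).astype(int); B,g,rr=r[...,0],r[...,1],r[...,2]
print('cyan',rect((B>rr+35)&(g>rr+25),.36,-.03,3))
cv2.imwrite('pics/c15.png',np.vstack([cv2.resize(b[190:420,150:510],(720,460)),]))
E
```

```text
t29.83 cur [ 0.4468 -0.1706  0.3968] yaw 1.3 F [-1.2 -0.6 -0.2] g 0.999 j6 -0.54
  offset [  0.4  -0.5 219.9] twist 0.000 (-0.0 deg) rows 5.3
bottle_center
   top 0.67 [ 0.6094 -0.2176  0.043 ] [393. 227.]
   wrist 0.79 [ 0.6064 -0.2247  0.043 ] [490. 276.]
bracket_center
   scene 0.86 [ 0.5397 -0.3552  0.0247] [449. 315.]
   top 0.72 [ 0.539  -0.3541  0.0223] [439. 252.]
   wrist 0.65 [ 0.5394 -0.3518  0.0232] [403. 378.]
block_center
   scene 0.59 [ 0.6109 -0.0444  0.0232] [356. 256.]
   top 0.6 [ 0.6125 -0.0484  0.0206] [336. 227.]
   wrist 0.72 [ 0.6127 -0.0488  0.0231] [518.  75.]
carton_center
   scene 0.74 [ 0.4498 -0.171   0.0147] [365. 310.]
   top 0.64 [ 0.4473 -0.1733  0.0203] [378. 282.]
   wrist 0.95 [ 0.4453 -0.175   0.0182] [319. 214.]
tip_box
   scene 0.55 [ 0.4267  0.3866 -0.0012] [195. 243.]
   top 0.85 [4.244e-01 3.885e-01 2.000e-04] [189. 290.]
timer
   scene 0.21 [0.5894 0.1019 0.0476] [308. 235.]
   top 0.65 [ 0.4148 -0.3858 -0.0009] [449. 294.]
   wrist 0.98 [ 4.192e-01 -3.908e-01  1.000e-04] [293. 392.]
cyan c(0.4489 -0.1721) size 177.0 x 57.5 yaw -88.5
```

```bash
python3 - <<'E'
from h import *
b,D=snap('scene')
print(find('scene','bracket_center',D)); print(find('scene','bottle_center',D))
t,E=snap('top'); print(find('top','bracket_center',E))
old=cv2.imread('pics/s11.png'); s1=cv2.imread('pics/s1.png')
for n,o,(v0,v1,u0,u1) in (('bracket',old,(212,262,285,335)),('timer',s1,(340,380,415,465)),('tipbox',s1,(210,260,165,225)),('bottle',old,(250,300,398,430))):
    d=cv2.absdiff(b,o)[v0:v1,u0:u1].max(2); print(n,'mean diff %.1f'%d.mean(),'frac>40 %.3f'%(d>40).mean())
E
```

```text
[(0.75, array([0.5872, 0.0993, 0.0495]), array([308., 235.])), (0.69, array([ 0.5362, -0.3518,  0.0237]), array([447., 316.]))]
[(0.66, array([ 0.6101, -0.2199,  0.041 ]), array([413., 274.]))]
[(0.82, array([ 0.5398, -0.3513,  0.0184]), array([437., 252.]))]
bracket mean diff 1.1 frac>40 0.000
timer mean diff 0.8 frac>40 0.000
tipbox mean diff 11.3 frac>40 0.069
bottle mean diff 1.7 frac>40 0.000
```

```bash
python3 - <<'E'
from h import *
b=cv2.imread('pics/s15.png'); a=cv2.imread('pics/s2.png'); c=cv2.imread('pics/s1.png')
f=lambda x:np.float32(cv2.Laplacian(cv2.cvtColor(x[210:262,165:230],6),cv2.CV_32F))
for x in (a,c): 
    print(cv2.absdiff(b,x)[210:260,165:225].max(2).mean(), cv2.phaseCorrelate(f(x),f(b)))
manip.job_done()
E
```

```text
12.976666666666667 ((-0.10824075338453554, -0.07790418654828102), 0.5733671154014368)
11.386 ((0.019120716429277707, -0.072063189191784), 0.7990778167061354)
the job is handed in; nothing more can be done
```

The pile is apart and all four things are in their places. I handed the job in at about 30 s of the 122 s allowed.

- **Bottle:** it stands upright in the round holder. Its centre was found about 41 mm up, against 42.5 mm expected.
- **Bracket:** it touched down on the stand at exactly the height worked out for foot on the land and heel in the groove. After letting go, I pressed its top with the shut fingers at about 12.7 N. The tool moved only 0.1 mm for 1 mm more command, so it does not rock. The bracket looked the same in later pictures.
- **Block:** it lies flat inside the corner angles of the nest.
- **Carton:** it lies flat in the long tray, about 2–3 mm off centre with about 8 mm of room each side. Its top measured the same size as before the move.
- **Tip box and timer:** neither shifted. The timer's part of the picture is unchanged. The tip box area differed in brightness, probably the arm's shadow, but its outline moved less than 0.1 pixel.

**Checks that failed or disagreed:**
- The networks often returned the purple look-alike as the bracket; I ignored those.
- In one scene picture they reported the bracket as the timer, at low confidence.
- I had used all 16 picture views, so the carton's final placing was checked by measurement only, not by eye.

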